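Release the latched key

ROBOT

A 7-joint arm with a two-finger parallel gripper is mounted at the origin on a cart in front of the work surface, level with it; the furniture and walls round the work are solid. World frame = base frame: x ahead of the robot, y to its left, z up, the work surface at z = 0. Lengths are in m, angles in rad, forces in N, time in s.
With the tool pointing down it reaches from about 0.4 to 0.85 m from the base axis. Payload 10.4 kg.
Tool frame: the origin (TCP) lies between the finger pads; the fingertips stand 19 mm ahead of it and the grasp point (between the pads) is the TCP; x points along the fingers, y is the direction in which the jaws open and shut, and the axes are right-handed (so a half turn about x gives the same grasp; the last joint's range is limited). The gripper opens to 87 mm and grips with 3 to 60 N. Pads are 19 mm wide; open, the fingers measure 117 mm over their backs; the gripper's body (75 mm by 190 mm) begins 51 mm behind the grasp point.
Start: joints at [1.152, 0.332, -0.065, 1.46, 0.022, 1.35, -0.088], TCP at [0.241, -0.577, 0.242] pointing down, gripper open.
Joint ranges: [-2.6, 2.6], [-0.5, 2.12], [-1.47, 1.34], [0.16, 2.42], [-1.27, 4.41], [0.06, 2.06], [-2.6, 2.6]. Speed limits (rad/s): [2.22, 2.22, 2.79, 2.79, 3.14, 3.14, 3.14].

INTERFACE

Orientations are given as a unit quaternion [x, y, z, w].
In Python, from bench import r gives the robot as it stands.
- The arm moves only by the tool drive_tool, never from a script. Its argument "motion" is a list of rows, each a list of 4 numbers: the shift along the tool's x, y, z in cm, then the turn about the tool's x in units of 5 degrees (1.0 is 5 degrees). In form: [[tx, ty, tz, twist], ...]. A call has 1 to 20 rows; each row is the pose to reach, as a shift and turn from the pose commanded when the call began, along the tool's axes at that moment; what a row does not reach only later rows make up. A row lasts 1/12 s, in which the tool goes at most 41.7 mm and 7.16 degrees, less where a joint would pass 70% of its speed; a pose out of reach is approached as far as the arm can. A call with a gripper value outside its range is refused whole. "grip" is the closure in counts, from 0 (fully open) to 255 (shut), set as the call begins (left out, the last holds). The fingers move at their own pace and stop on an object; "force" is the grip in N (left out, the last holds). Time passes only in rows, so rows that repeat a pose let the fingers close. It gives the time, the measured TCP pose, the force and the opening at its end, in the units of the state.
- r.read_state(): the state, without advancing time (a new reading comes with each control period).
- r.camera(name): name is "side" or "top"; returns the picture (384x512x3 uint8, red, green, blue); there is no depth.
- r.calibration(name): a dict with "fx", "fy", "cx", "cy" (pixels), "dist" ([k1, k2, p1, p2, k3] as OpenCV has them; the pictures are not rectified), "xyz" and "orientation" of the camera in the world. Camera axes: x right, y up, looking along -z (the intrinsics and any distortion apply to the point x, -y, -z); pixel columns grow to the right and rows downward; lengths in m; the calibration is good to about 2 mm. A picture is of the moment at which its call begins. calibration takes no time and is no camera call.
- r.close_job(): hands the job in, once; it reports no verdict.
The state is a dict: "time": time; "joint_positions": joint angles; "joint_vel": joint speeds; "joint_torque": joint torques, N m; "ee_pos": TCP position; "eef_rot": TCP orientation; "ft_force": force on the tool from outside, world axes, zero at the start; "torque": the same for the moment, N m; "width": finger opening in m.
Only numpy, scipy, OpenCV 4.12 (cv2) and the standard library are available. Lean on these libraries where they do the work, as an engineer would, in place of code of your own. Each camera call takes 0.05 s, during which the arm holds its last target.

TASK

One of the four identical keys on the grey key box is still latched down from the last job, and all four must be up before the machine is switched on. With a fingertip, tap each key lightly in turn from the left end to the right, without pushing any raised key down or letting the latched one spring up yet; then press the latched key so that it releases and springs up, and take the hand away with all four keys up. Grasp and lift nothing, and leave the loose things on and around the box where they are.

Things in the scene. Friction and masses are not known exactly. Their poses are not given: they have to be found in the camera images.
- key_box: Grey sheet-metal key box fixed to the bench, 130 deep (x) x 230 wide (y) x 50 mm high, flat aluminium deck. Origin: centre of its underside; own +x away from the robot, +y to the left seen from the robot. Four keys in a row at own x -15 mm, own y +69, +23, -23, -69 mm, each in a 2 mm high, 34 mm square frame. Yaw within 20 degrees of straight.
- key_1: Push-push key, black 26 mm square cap, one of four alike; numbers don't tell the order in the row. Origin: centre of the cap's top: 65 mm above the bench when raised, 57.8 latched, 53.5 at the bottom of its stroke. A raised key gives from 1 N, 0.3-0.5 N more per mm; pressed 9 mm or deeper it latches. A latched one is firm up to 3.3 N; pressed 3 mm deeper (5 N) and let go, it springs up.
- key_2: Push-push key, black 26 mm square cap, one of four alike; numbers don't tell the order in the row. Origin: centre of the cap's top: 65 mm above the bench when raised, 57.8 latched, 53.5 at the bottom of its stroke. A raised key gives from 1 N, 0.3-0.5 N more per mm; pressed 9 mm or deeper it latches. A latched one is firm up to 3.3 N; pressed 3 mm deeper (5 N) and let go, it springs up.
- key_3: Push-push key, black 26 mm square cap, one of four alike; numbers don't tell the order in the row. Origin: centre of the cap's top: 65 mm above the bench when raised, 57.8 latched, 53.5 at the bottom of its stroke. A raised key gives from 1 N, 0.3-0.5 N more per mm; pressed 9 mm or deeper it latches. A latched one is firm up to 3.3 N; pressed 3 mm deeper (5 N) and let go, it springs up.
- key_4: Push-push key, black 26 mm square cap, one of four alike; numbers don't tell the order in the row. Origin: centre of the cap's top: 65 mm above the bench when raised, 57.8 latched, 53.5 at the bottom of its stroke. A raised key gives from 1 N, 0.3-0.5 N more per mm; pressed 9 mm or deeper it latches. A latched one is firm up to 3.3 N; pressed 3 mm deeper (5 N) and let go, it springs up.
- parallel_4: Loose ground steel parallel (plain bar), 12 x 85 x 18 mm, lying on the box's deck along the back edge, behind the keys; bystander. Origin at the centre of its underside.
- bush_1: Loose standing grey guide bush, 36 mm diameter, 84 mm tall, on the bench behind the box; bystander. Origin at the centre of its underside.
- insert_c: Loose white stepped block, 36 x 36 x 36 mm, on the bench beside the left end of the box; bystander. Origin at the centre of its underside.
- al_part_1: Loose white square block with a round stepped top, 46 x 46 x 48 mm, on the bench beside the right end of the box; bystander. Origin at the centre of its underside.
- eyepiece: Loose black microscope eyepiece standing upright, 47 mm diameter, 63 mm tall, on the bench behind the box; bystander. Origin at the centre of its underside.
- parallel_2: Loose ground steel parallel (plain bar), 12 x 91 x 21 mm, on the bench in front of the box; bystander. Origin at the centre of its underside.

How it is judged:
By the outcome, as a careful person would: the job done as asked, in the order asked, and still so for the second after the job is handed in, with the robot touching nothing.
It also fails if it takes over 51 s, if anything falls off the work surface, if the arm or the gripper's body presses on something with over 40 N, if the wrist force passes 120 N, or if a joint passes its speed limit or range.

## Working session

There is one attempt and no reset: what is moved stays moved. The work goes in short steps, Python scripts to look and compute and a tool call to move; the robot and the scene stay as the last step left them, time stands still between calls to the robot, and variables do not carry over. Pictures are saved under pics/ and viewed, and the job is handed in when it is done.

Besides the shell and the picture viewer there is one more tool, called after "Call:" as a command line: name --pt "numbers of a row" for each row, then --argument value for the rest. drive_tool: Moves the arm, as the interface text tells. Its arguments: {"type":"object","properties":{"motion":{"type":"array","items":{"type":"array","items":{"type":"number"}}},"grip":{"type":"number"},"force":{"type":"number"}},"required":["motion"]}

```bash
ls; mkdir -p pics; python3 - <<'E'
from bench import r
import cv2
s=r.read_state()
print({k:s[k] for k in ('time','ee_pos','eef_rot','ft_force','width')})
for n in('side','top'):
    cv2.imwrite(f'pics/{n}0.png',cv2.cvtColor(r.camera(n),cv2.COLOR_RGB2BGR)); print(n,r.calibration(n))
E
```

```text
pics
{'time': 0.0, 'ee_pos': array([ 0.24080464, -0.57636076,  0.24076799]), 'eef_rot': array([-0.69316705, -0.13950837,  0.69344171, -0.13854764]), 'ft_force': array([ 0.11661534, -0.11030496, -0.18857311]), 'width': 0.08715766552608487}
side {'fx': 395.7292330458014, 'fy': 395.7292330458014, 'cx': 259.9037505122378, 'cy': 191.13819609419858, 'dist': array([0.04504941, 0.        , 0.        , 0.        , 0.        ]), 'xyz': array([0.41622898, 0.50650273, 0.66152394]), 'orientation': array([-0.04809177,  0.40630805,  0.90554971, -0.11216361])}
top {'fx': 486.2594306670646, 'fy': 486.2594306670646, 'cx': 254.14111885580726, 'cy': 202.72295500433196, 'dist': array([-0.11661854,  0.        ,  0.        ,  0.        ,  0.        ]), 'xyz': array([ 0.30537133, -0.11939926,  1.2691552 ]), 'orientation': array([-0.07270799,  0.08111261,  0.72173185, -0.68354768])}
```

View pics/side0.png

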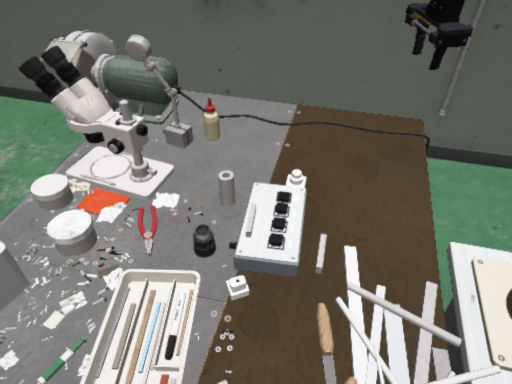

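View pics/top0.png

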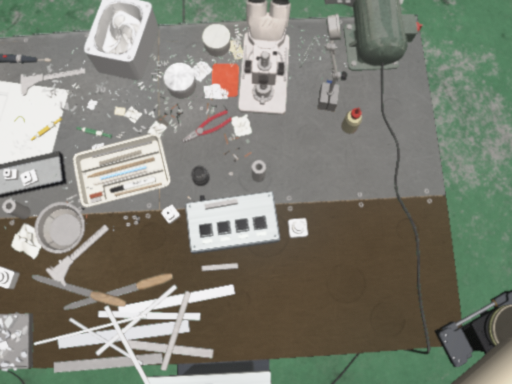

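Both views show the box with its four black caps. In the top view the caps are at about (206,230), (223,228), (241,225) and (260,223), and the gripper is at lower right. I'll zoom in and measure.

```bash
cat > h.py <<'E'
import numpy as np,cv2
from scipy.spatial.transform import Rotation as R
from bench import r
def cam(n):
    c=r.calibration(n); K=np.array([[c['fx'],0,c['cx']],[0,c['fy'],c['cy']],[0,0,1.]])
    return K,np.array(c['dist']),np.array(c['xyz']),R.from_quat(c['orientation']).as_matrix()@np.diag([1,-1,-1])
def ray(n,px):
    K,d,o,M=cam(n); u=cv2.undistortPoints(np.array(px,float).reshape(-1,1,2),K,d).reshape(-1,2)
    return o,np.c_[u,np.ones(len(u))]@M.T
def plane(n,px,z):
    o,d=ray(n,px); return o+d*((z-o[2])/d[:,2])[:,None]
def proj(n,P):
    K,d,o,M=cam(n); P=(np.array(P,float).reshape(-1,3)-o)@M
    return cv2.projectPoints(P,np.zeros(3),np.zeros(3),K,d)[0].reshape(-1,2)
def crop(n,src,x0,y0,x1,y1,s,out):
    im=cv2.imread(src); cv2.imwrite(out,cv2.resize(im[y0:y1,x0:x1],None,fx=s,fy=s,interpolation=cv2.INTER_CUBIC))
E
python3 - <<'E'
from h import *
crop('','pics/top0.png',170,180,320,280,5,'pics/topz.png')
crop('','pics/side0.png',225,165,325,285,5,'pics/sidez.png')
for n,roi in(('top',(190,200,275,245)),('side',(240,185,300,260))):
    im=cv2.imread(f'pics/{n}0.png'); g=im.max(2); x0,y0,x1,y1=roi
    m=np.zeros_like(g); m[y0:y1,x0:x1]=(g[y0:y1,x0:x1]<70)*255
    k,l,st,ce=cv2.connectedComponentsWithStats(m)
    for i in range(1,k):
        if st[i,4]>25: print(n,st[i],ce[i].round(1),plane(n,ce[i],.064).round(4))
E
```

```text
top [200 226   7   8  35] [202.8 228.9] [[ 0.5116 -0.0087  0.064 ]]
side [277 192  13  10 104] [283.2 196.7] [[ 0.5214 -0.1394  0.064 ]]
side [275 203  12  11 109] [281.  208.1] [[ 0.5186 -0.1023  0.064 ]]
side [272 218  13  11 120] [278.3 223.2] [[ 0.5149 -0.057   0.064 ]]
side [269 234  14  12 136] [275.6 239.6] [[ 0.5109 -0.0116  0.064 ]]
```

```bash
python3 - <<'E'
from h import *
s=r.read_state();print(R.from_quat(s['eef_rot']).as_matrix().round(3))
E
```

```text
[[-0.001  0.386 -0.923]
 [ 0.001 -0.923 -0.386]
 [-1.    -0.001  0.   ]]
```

View pics/topz.png

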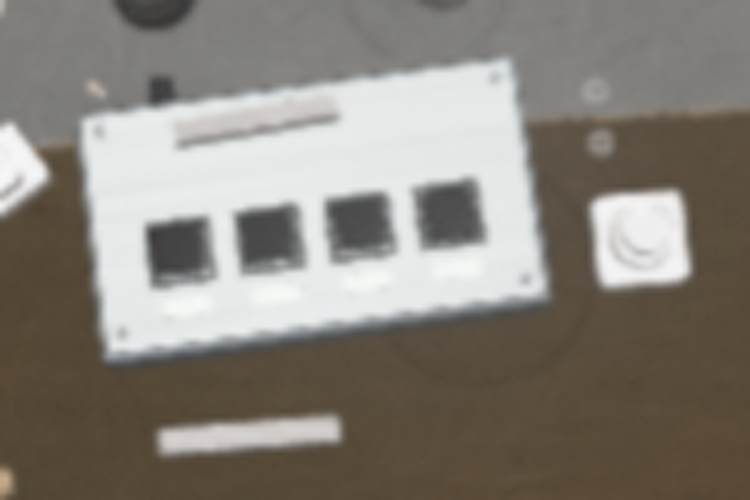

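View pics/sidez.png

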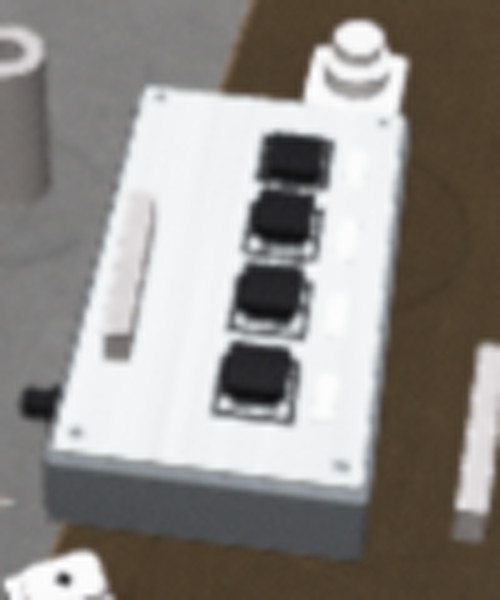

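The side view suggests the far (right-end, y≈-0.14) cap is the low one: its frame is half hidden and the last spacing looks shorter. I'll now measure the box pose from the deck corners and the caps in both views.

```bash
python3 - <<'E'
from h import *
res={}
for n,roi,t in(('top',(190,205,275,245),110),('side',(240,185,300,260),70)):
    im=cv2.imread(f'pics/{n}0.png'); g=im.max(2); x0,y0,x1,y1=roi
    m=np.zeros_like(g); m[y0:y1,x0:x1]=(g[y0:y1,x0:x1]<t)*255
    if n=='top': m=cv2.morphologyEx(m,cv2.MORPH_OPEN,np.ones((3,3),np.uint8))
    k,l,st,ce=cv2.connectedComponentsWithStats(m)
    res[n]=[ce[i] for i in range(1,k) if 60<st[i,4]<400]
    if n=='top':
        for i in range(1,k): print(st[i],ce[i].round(1))
    for c in res[n]: print(n,c.round(1),plane(n,c,.065).round(4),plane(n,c,.0578).round(4))
# triangulate
T=sorted(res['top'],key=lambda c:c[0]); S=sorted(res['side'],key=lambda c:-c[1])
for a,b in zip(T,S):
    o1,d1=ray('top',a);o2,d2=ray('side',b);d1=d1[0]/np.linalg.norm(d1);d2=d2[0]/np.linalg.norm(d2)
    A=np.c_[d1,-d2];x=np.linalg.lstsq(A,o2-o1,rcond=None)[0];p=o1+d1*x[0];q=o2+d2*x[1]
    print('tri',((p+q)/2).round(4),np.linalg.norm(p-q).round(4))
# deck contour
for n,roi,th in(('top',(180,185,285,258),150),('side',(232,178,310,268),165)):
    im=cv2.imread(f'pics/{n}0.png'); x0,y0,x1,y1=roi
    m=np.zeros(im.shape[:2],np.uint8); m[y0:y1,x0:x1]=(im[y0:y1,x0:x1].min(2)>th)*255
    cs=cv2.findContours(m,cv2.RETR_EXTERNAL,cv2.CHAIN_APPROX_NONE)[0]; c=max(cs,key=cv2.contourArea)
    P=plane(n,c.reshape(-1,2),.05)[:,:2].astype(np.float32)
    b=cv2.minAreaRect(P*1000); print(n,'deck',b)
s=r.read_state()
E
```

```text
[255 217  11  11 107] [259.7 222.4]
[236 220  11  10  99] [241.2 224.3]
[218 222  11  11 101] [222.9 226.7]
[200 224  11  11 106] [204.9 229.1]
[265 241  10   4  33] [269.8 242.8]
top [259.7 222.4] [[ 0.5204 -0.1523  0.065 ]] [[ 0.5216 -0.1525  0.0578]]
top [241.2 224.3] [[ 0.518  -0.1057  0.065 ]] [[ 0.5193 -0.1056  0.0578]]
top [222.9 226.7] [[ 0.5142 -0.0595  0.065 ]] [[ 0.5154 -0.0591  0.0578]]
top [204.9 229.1] [[ 0.5105 -0.0142  0.065 ]] [[ 0.5117 -0.0136  0.0578]]
side [283.2 196.7] [[ 0.5212 -0.1383  0.065 ]] [[ 0.5225 -0.1461  0.0578]]
side [281.  208.1] [[ 0.5185 -0.1013  0.065 ]] [[ 0.5197 -0.1087  0.0578]]
side [278.3 223.2] [[ 0.5148 -0.0561  0.065 ]] [[ 0.516  -0.0629  0.0578]]
side [275.6 239.6] [[ 0.5107 -0.0108  0.065 ]] [[ 0.5118 -0.017   0.0578]]
tri [ 0.5112 -0.0139  0.0614] 0.0002
tri [ 0.5151 -0.0593  0.0615] 0.0006
tri [ 0.519  -0.1056  0.0608] 0.0004
tri [ 0.5232 -0.1527  0.0516] 0.0008
top deck ((531.54638671875, -82.4408950805664), (126.71332550048828, 226.79490661621094), 4.991955280303955)
side deck ((532.9232788085938, -99.84620666503906), (123.92888641357422, 257.36492919921875), 5.033263206481934)
```

Results agree:
- **Deck:** about 127 x 227 mm, yaw 5.0°.
- **Caps:** about 46 mm apart.
- **Latched key:** triangulated cap heights show the rightmost about 9 mm lower than the rest, so it is the latched one.

Next I'll move above the left key with the jaws shut and turned to run along the row.

```bash
python3 - <<'E'
from h import *
s=r.read_state();M=R.from_quat(s['eef_rot']).as_matrix()
print((M.T@(np.array([.5107,-.0145,.200])-s['ee_pos'])*100).round(2))
y=M[:,1];a=np.degrees(np.arctan2(y[1],y[0]));print((-85-a),(a+85)/5)
E
```

```text
[  4.13 -41.43 -46.56]
-17.67966192079915 3.5359323841598296
```

Call:
drive_tool --pt "0 -3 -3 0.3" --pt "0 -6 -6.5 0.6" --pt "0 -9 -10 0.9" --pt "0 -12 -13.5 1.2" --pt "0.5 -15 -17 1.5" --pt "1 -18 -20.5 1.8" --pt "1.5 -21 -24 2.1" --pt "2 -24 -27 2.4" --pt "2.5 -27 -30.5 2.7" --pt "3 -30 -34 3" --pt "3.5 -33 -37.5 3.2" --pt "4 -36 -41 3.4" --pt "4.1 -39 -44 3.54" --pt "4.1 -41.4 -46.6 3.54" --pt "4.1 -41.4 -46.6 3.54" --pt "4.1 -41.4 -46.6 3.54" --pt "4.1 -41.4 -46.6 3.54" --pt "4.1 -41.4 -46.6 3.54" --pt "4.1 -41.4 -46.6 3.54" --grip 255 --force 5

```text
time: 1.68
ee_pos: [0.511, -0.0166, 0.2003]
eef_rot: [-0.706, -0.03, 0.707, -0.03]
ft_force: [0.2, -0.4, 0.0]
width: 0.0007
```

```bash
cat > st.py <<'E'
from h import *
import sys
s=r.read_state();M=R.from_quat(s['eef_rot']).as_matrix()
print('t',s['time'],s['ee_pos'].round(4),'F',s['ft_force'].round(2),'v',np.abs(s['joint_vel']).max().round(4)); print('yax',np.degrees(np.arctan2(M[1,1],M[0,1])).round(2),'down',M[:,0].round(3))
for k in (1.5,.5,-.5,-1.5):
    t=np.array([.5165-.087*.046*k,-.0832+.996*.046*k,.115]); print('to key cm',(M.T@(t-s['ee_pos'])*100).round(2))
E
python3 st.py; python3 - <<'E'
from h import *
for n in('top','side'):
    cv2.imwrite(f'pics/{n}1.png',cv2.cvtColor(r.camera(n),cv2.COLOR_RGB2BGR))
crop('','pics/top1.png',170,170,320,280,5,'pics/top1z.png')
crop('','pics/side1.png',205,95,325,285,3,'pics/side1z.png')
E
```

```text
t 1.6833 [ 0.511  -0.0166  0.2003] F [ 0.25 -0.42  0.01] v 0.0072
yax -85.14 down [-0.001 -0.001 -1.   ]
to key cm [ 8.53 -0.22  0.02]
to key cm [8.54 4.38 0.01]
to key cm [8.54 8.98 0.  ]
to key cm [ 8.540e+00  1.358e+01 -1.000e-02]
```

View pics/side1z.png

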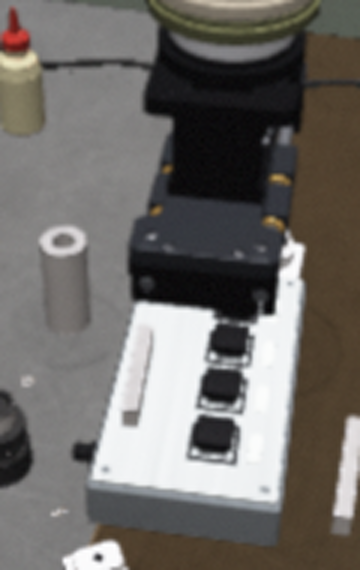

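View pics/top1z.png

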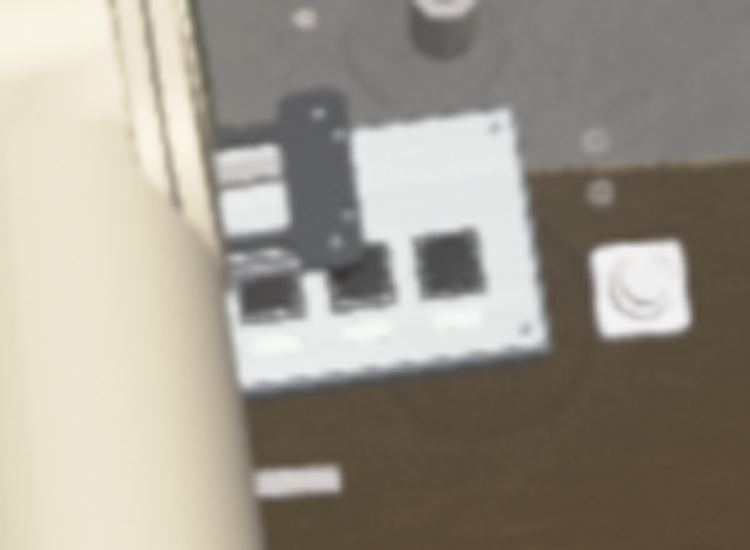

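The side view shows the box still undisturbed with the gripper above the row. Its body hides the fingers and the far key. The top view shows the arm over the left end. I'll descend to a hover above key 1.

Call:
drive_tool --pt "3 0 0 0" --pt "6 0 0 0" --pt "8 0 0 0" --pt "9 0 0 0" --pt "9.5 0 0 0" --pt "9.5 0 0 0" --pt "9.5 0 0 0" --pt "9.5 0 0 0"

```text
time: 2.45
ee_pos: [0.5122, -0.0152, 0.1069]
eef_rot: [0.707, 0.03, -0.706, 0.031]
ft_force: [-0.6, -0.8, 0.5]
width: 0.0004
```

```bash
python3 st.py; python3 - <<'E'
from h import *
cv2.imwrite('pics/side2.png',cv2.cvtColor(r.camera('side'),cv2.COLOR_RGB2BGR))
crop('','pics/side2.png',205,95,325,285,3,'pics/side2z.png')
s=r.read_state();p=s['ee_pos'];print(proj('side',[p,p-[0,0,.019]]), (proj('side',[p,p-[0,0,.019]])-[205,95])*3)
E
```

```text
t 2.45 [ 0.5122 -0.0152  0.1069] F [-0.58 -0.82  0.5 ] v 0.0025
yax -85.04 down [ 0.002 -0.    -1.   ]
to key cm [-0.81 -0.08  0.16]
to key cm [-0.81  4.52  0.16]
to key cm [-0.81  9.12  0.16]
to key cm [-0.8  13.71  0.16]
[[275.96370127 223.33481419]
 [275.66538299 230.04471092]] [[212.8911038  385.00444257]
 [211.99614896 405.13413277]]
```

View pics/side2z.png

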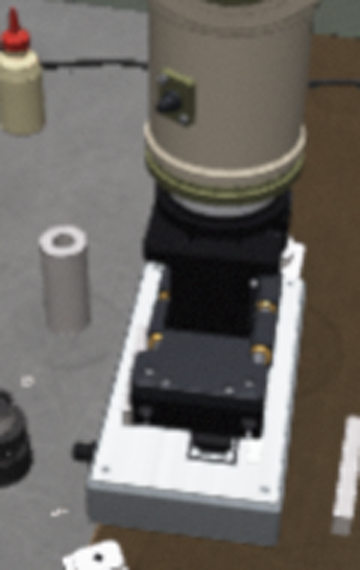

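Call:
drive_tool --pt "0 -0.1 0 0" --pt "0.5 -0.1 0.1 0" --pt "1 -0.1 0.1 0" --pt "1 -0.1 0.1 0" --pt "1 -0.1 0.1 0" --pt "1 -0.1 0.1 0"

```text
time: 3.0
ee_pos: [0.5102, -0.0141, 0.0954]
eef_rot: [-0.706, -0.031, 0.707, -0.031]
ft_force: [0.0, -0.0, 0.0]
width: 0.0003
```

Call:
drive_tool --pt "0 0 0 0"

```text
time: 3.08
ee_pos: [0.5104, -0.0141, 0.0956]
eef_rot: [0.707, 0.031, -0.706, 0.031]
ft_force: [-0.1, -0.5, -0.1]
width: 0.0004
```

Call:
drive_tool --pt "0 0 0 0"

```text
time: 3.17
ee_pos: [0.5104, -0.0141, 0.0957]
eef_rot: [0.707, 0.031, -0.706, 0.031]
ft_force: [0.0, 0.6, -0.8]
width: 0.0006
```

Call:
drive_tool --pt "0 0 0 0"

```text
time: 3.25
ee_pos: [0.5104, -0.0141, 0.0957]
eef_rot: [0.707, 0.031, -0.706, 0.031]
ft_force: [-0.5, -0.0, -1.9]
width: 0.0003
```

Call:
drive_tool --pt "0 0 0 0"

```text
time: 3.33
ee_pos: [0.5104, -0.0142, 0.0956]
eef_rot: [0.707, 0.031, -0.706, 0.031]
ft_force: [-0.4, -0.5, 0.8]
width: 0.0006
```

Force noise is about 1 N, so I'll rely on measured height plus averaged force. The cap top should meet the fingertips at TCP z = 0.084. I'll approach gently.

Call:
drive_tool --pt "0.4 0 0 0" --pt "0.8 0 0 0" --pt "1.0 0 0 0" --pt "1.1 0 0 0" --pt "1.2 0 0 0" --pt "1.25 0 0 0" --pt "1.25 0 0 0" --pt "1.25 0 0 0" --pt "1.25 0 0 0"

```text
time: 4.08
ee_pos: [0.5103, -0.0141, 0.0832]
eef_rot: [0.707, 0.031, -0.706, 0.031]
ft_force: [-1.8, 0.1, 0.6]
width: 0.0007
```

Call:
drive_tool --pt "0 0 0 0"

```text
time: 4.17
ee_pos: [0.5103, -0.0141, 0.0832]
eef_rot: [0.707, 0.031, -0.706, 0.031]
ft_force: [-0.6, 0.4, 0.8]
width: 0.0008
```

Call:
drive_tool --pt "0 0 0 0"

```text
time: 4.25
ee_pos: [0.5103, -0.0141, 0.0831]
eef_rot: [0.707, 0.031, -0.706, 0.031]
ft_force: [-0.7, 0.6, 1.6]
width: 0.0002
```

Call:
drive_tool --pt "0 0 0 0"

```text
time: 4.33
ee_pos: [0.5103, -0.0141, 0.0831]
eef_rot: [0.707, 0.031, -0.706, 0.031]
ft_force: [0.0, 0.5, 0.7]
width: 0.0003
```

Call:
drive_tool --pt "0 0 0 0"

```text
time: 4.42
ee_pos: [0.5103, -0.0141, 0.0831]
eef_rot: [0.707, 0.031, -0.706, 0.031]
ft_force: [-0.2, -0.0, 1.3]
width: 0.0006
```

Mean Fz is about +1.0 N at z=0.0831, so contact is just made. I'll go slightly further to make sure of it.

Call:
drive_tool --pt "0.08 0 0 0" --pt "0.1 0 0 0" --pt "0.1 0 0 0"

```text
time: 4.67
ee_pos: [0.5104, -0.0141, 0.0821]
eef_rot: [0.707, 0.031, -0.706, 0.031]
ft_force: [-0.5, 0.9, 2.1]
width: 0.0006
```

Call:
drive_tool --pt "0 0 0 0"

```text
time: 4.75
ee_pos: [0.5104, -0.0141, 0.0821]
eef_rot: [0.707, 0.031, -0.706, 0.031]
ft_force: [-0.4, -0.4, 1.3]
width: 0.0005
```

Call:
drive_tool --pt "0 0 0 0"

```text
time: 4.83
ee_pos: [0.5104, -0.0141, 0.0821]
eef_rot: [0.707, 0.031, -0.706, 0.031]
ft_force: [-1.5, -0.2, 1.9]
width: 0.0005
```

Call:
drive_tool --pt "0 0 0 0"

```text
time: 4.92
ee_pos: [0.5104, -0.0141, 0.0821]
eef_rot: [0.707, 0.031, -0.706, 0.031]
ft_force: [1.4, 0.6, 1.3]
width: 0.0004
```

Call:
drive_tool --pt "0 0 0 0"

```text
time: 5.0
ee_pos: [0.5104, -0.0141, 0.0821]
eef_rot: [0.707, 0.031, -0.706, 0.031]
ft_force: [0.1, -0.4, 0.9]
width: 0.0005
```

Call:
drive_tool --pt "0 0 0 0"

```text
time: 5.08
ee_pos: [0.5104, -0.0141, 0.0821]
eef_rot: [0.707, 0.031, -0.706, 0.031]
ft_force: [0.4, 0.2, 1.1]
width: 0.0003
```

Mean Fz is about 1.4 N at 1.9 mm travel, so key 1 is tapped and nowhere near the 9 mm that latches it. Next I'll lift, shift one pitch along the row and tap key 2 the same way.

Call:
drive_tool --pt "-0.5 0 0 0" --pt "-1.0 0 0 0" --pt "-1.5 0 0 0" --pt "-1.5 1.5 0 0" --pt "-1.5 3 0 0" --pt "-1.5 4.2 0 0" --pt "-1.5 4.6 0 0" --pt "-1.5 4.6 0 0" --pt "-1.5 4.6 0 0" --pt "-1.5 4.6 0 0"

```text
time: 5.92
ee_pos: [0.5142, -0.059, 0.0971]
eef_rot: [0.706, 0.031, -0.706, 0.031]
ft_force: [-0.7, 0.0, -0.4]
width: 0.0008
```

```bash
python3 st.py
```

```text
t 5.9167 [ 0.5142 -0.059   0.0971] F [-0.67  0.03 -0.39] v 0.004
yax -84.97 down [ 0.  0. -1.]
to key cm [-1.79 -4.47 -0.02]
to key cm [-1.79  0.13 -0.02]
to key cm [-1.79  4.73 -0.01]
to key cm [-1.79  9.33 -0.01]
```

Call:
drive_tool --pt "0.5 0.1 0 0" --pt "0.9 0.1 0 0" --pt "1.1 0.1 0 0" --pt "1.2 0.1 0 0" --pt "1.3 0.1 0 0" --pt "1.4 0.1 0 0" --pt "1.45 0.1 0 0" --pt "1.5 0.1 0 0" --pt "1.5 0.1 0 0" --pt "1.5 0.1 0 0"

```text
time: 6.75
ee_pos: [0.5144, -0.0609, 0.0821]
eef_rot: [0.706, 0.031, -0.706, 0.031]
ft_force: [0.3, 1.4, 1.2]
width: 0.0004
```

Call:
drive_tool --pt "0 0 0 0"

```text
time: 6.83
ee_pos: [0.5144, -0.0609, 0.0822]
eef_rot: [0.707, 0.031, -0.706, 0.031]
ft_force: [-0.4, 1.6, 1.1]
width: 0.0006
```

Call:
drive_tool --pt "0 0 0 0"

```text
time: 6.92
ee_pos: [0.5145, -0.0609, 0.0822]
eef_rot: [0.707, 0.031, -0.706, 0.031]
ft_force: [-0.2, 0.3, 1.4]
width: 0.0004
```

Call:
drive_tool --pt "0 0 0 0"

```text
time: 7.0
ee_pos: [0.5144, -0.0609, 0.0821]
eef_rot: [0.707, 0.031, -0.706, 0.031]
ft_force: [0.4, 0.9, 1.0]
width: 0.0004
```

Call:
drive_tool --pt "0 0 0 0"

```text
time: 7.08
ee_pos: [0.5144, -0.0609, 0.0821]
eef_rot: [0.707, 0.031, -0.706, 0.031]
ft_force: [-0.6, 1.0, 1.4]
width: 0.0003
```

Call:
drive_tool --pt "0 0 0 0"

```text
time: 7.17
ee_pos: [0.5145, -0.0609, 0.0821]
eef_rot: [0.707, 0.031, -0.706, 0.031]
ft_force: [-1.0, 0.8, 2.2]
width: 0.0002
```

Key 2 is tapped (about 1.4 N at 1.9 mm). On to key 3.

Call:
drive_tool --pt "-0.5 0 0 0" --pt "-1.0 0 0 0" --pt "-1.5 0 0 0" --pt "-1.5 1.5 0 0" --pt "-1.5 3 0 0" --pt "-1.5 4.2 0 0" --pt "-1.5 4.6 0 0" --pt "-1.5 4.6 0 0" --pt "-1.5 4.6 0 0" --pt "-1.5 4.6 0 0"

```text
time: 8.0
ee_pos: [0.5183, -0.1058, 0.0971]
eef_rot: [-0.706, -0.031, 0.706, -0.031]
ft_force: [-0.5, 0.5, -1.0]
width: 0.0006
```

```bash
python3 st.py
```

```text
t 8.0 [ 0.5183 -0.1058  0.0971] F [-0.5   0.48 -1.01] v 0.0045
yax -84.97 down [-0.  0. -1.]
to key cm [-1.79 -9.17 -0.02]
to key cm [-1.79 -4.57 -0.02]
to key cm [-1.79  0.03 -0.01]
to key cm [-1.79  4.63 -0.01]
```

Call:
drive_tool --pt "0.5 0 0 0" --pt "0.9 0 0 0" --pt "1.1 0 0 0" --pt "1.2 0 0 0" --pt "1.3 0 0 0" --pt "1.4 0 0 0" --pt "1.45 0 0 0" --pt "1.5 0 0 0" --pt "1.5 0 0 0" --pt "1.5 0 0 0"

```text
time: 8.83
ee_pos: [0.5184, -0.1067, 0.0821]
eef_rot: [0.707, 0.031, -0.706, 0.031]
ft_force: [-0.4, 0.7, 1.7]
width: 0.0005
```

Call:
drive_tool --pt "0 0 0 0"

```text
time: 8.92
ee_pos: [0.5184, -0.1068, 0.0822]
eef_rot: [0.707, 0.031, -0.706, 0.031]
ft_force: [-0.4, 0.3, 0.7]
width: 0.0007
```

Call:
drive_tool --pt "0 0 0 0"

```text
time: 9.0
ee_pos: [0.5184, -0.1068, 0.0822]
eef_rot: [0.707, 0.031, -0.706, 0.031]
ft_force: [-0.7, 1.2, 1.3]
width: 0.0007
```

Call:
drive_tool --pt "0 0 0 0"

```text
time: 9.08
ee_pos: [0.5184, -0.1068, 0.0822]
eef_rot: [0.707, 0.031, -0.706, 0.031]
ft_force: [-0.3, 1.4, 1.5]
width: 0.0005
```

Call:
drive_tool --pt "0 0 0 0"

```text
time: 9.17
ee_pos: [0.5184, -0.1068, 0.0821]
eef_rot: [0.707, 0.031, -0.706, 0.031]
ft_force: [-0.0, 0.5, 2.1]
width: 0.0007
```

Call:
drive_tool --pt "0 0 0 0"

```text
time: 9.25
ee_pos: [0.5184, -0.1067, 0.0821]
eef_rot: [0.707, 0.031, -0.706, 0.031]
ft_force: [-0.3, 1.1, 0.7]
width: 0.0003
```

Key 3 is tapped (about 1.35 N). Now key 4, the latched one: its cap top of 57.8 mm puts contact at TCP z ≈ 0.0768. I'll stop above that and then creep down.

Call:
drive_tool --pt "-0.5 0 0 0" --pt "-1.0 0 0 0" --pt "-1.5 0 0 0" --pt "-1.5 1.5 0 0" --pt "-1.5 3 0 0" --pt "-1.5 4.2 0 0" --pt "-1.5 4.5 0 0" --pt "-1.5 4.5 0 0" --pt "-1.5 4.5 0 0" --pt "-1.0 4.5 0 0" --pt "-0.5 4.5 0 0" --pt "0 4.5 0 0" --pt "0.2 4.5 0 0" --pt "0.3 4.5 0 0" --pt "0.4 4.5 0 0" --pt "0.4 4.5 0 0" --pt "0.4 4.5 0 0" --pt "0.4 4.5 0 0"

```text
time: 10.75
ee_pos: [0.5224, -0.1516, 0.0782]
eef_rot: [0.707, 0.031, -0.706, 0.031]
ft_force: [-0.7, 0.7, 0.1]
width: 0.0003
```

Call:
drive_tool --pt "0 0 0 0"

```text
time: 10.83
ee_pos: [0.5224, -0.1517, 0.0782]
eef_rot: [0.707, 0.031, -0.706, 0.031]
ft_force: [-0.2, -0.2, 0.0]
width: 0.0005
```

Call:
drive_tool --pt "0 0 0 0"

```text
time: 10.92
ee_pos: [0.5223, -0.1517, 0.0782]
eef_rot: [0.707, 0.031, -0.706, 0.031]
ft_force: [0.2, -0.2, -0.8]
width: 0.0009
```

Call:
drive_tool --pt "0 0 0 0"

```text
time: 11.0
ee_pos: [0.5223, -0.1517, 0.0782]
eef_rot: [0.707, 0.031, -0.706, 0.031]
ft_force: [0.0, 0.2, -0.2]
width: 0.0004
```

```bash
python3 st.py
```

```text
t 11.0 [ 0.5223 -0.1517  0.0782] F [ 0.03  0.23 -0.2 ] v 0.0016
yax -85.03 down [ 0. -0. -1.]
to key cm [-3.690e+00 -1.377e+01 -1.000e-02]
to key cm [-3.68 -9.17 -0.02]
to key cm [-3.68 -4.57 -0.02]
to key cm [-3.68  0.03 -0.02]
```

There is no force 5.8 mm below raised height, so this key is confirmed down. I'll creep to contact in small steps.

Call:
drive_tool --pt "0.05 0 0 0" --pt "0.1 0 0 0" --pt "0.13 0 0 0" --pt "0.15 0 0 0" --pt "0.15 0 0 0" --pt "0.15 0 0 0"

```text
time: 11.5
ee_pos: [0.5223, -0.1516, 0.0767]
eef_rot: [0.707, 0.031, -0.706, 0.031]
ft_force: [-1.4, -0.2, 3.5]
width: 0.0004
```

Call:
drive_tool --pt "0 0 0 0"

```text
time: 11.58
ee_pos: [0.5223, -0.1516, 0.0767]
eef_rot: [0.706, 0.031, -0.706, 0.031]
ft_force: [-0.8, 0.1, 2.3]
width: 0.0006
```

Call:
drive_tool --pt "0 0 0 0"

```text
time: 11.67
ee_pos: [0.5223, -0.1516, 0.0766]
eef_rot: [0.707, 0.031, -0.706, 0.031]
ft_force: [-0.7, 0.6, 3.6]
width: 0.0005
```

Call:
drive_tool --pt "0 0 0 0"

```text
time: 11.75
ee_pos: [0.5223, -0.1517, 0.0766]
eef_rot: [0.706, 0.031, -0.706, 0.031]
ft_force: [0.2, -0.7, 1.8]
width: 0.0004
```

Call:
drive_tool --pt "0 0 0 0"

```text
time: 11.83
ee_pos: [0.5223, -0.1516, 0.0766]
eef_rot: [0.707, 0.031, -0.706, 0.031]
ft_force: [-0.7, -0.6, 3.3]
width: 0.0004
```

Call:
drive_tool --pt "0 0 0 0"

```text
time: 11.92
ee_pos: [0.5223, -0.1517, 0.0766]
eef_rot: [0.707, 0.031, -0.706, 0.031]
ft_force: [-0.1, -0.1, 2.4]
width: 0.0003
```

Key 4 is tapped at about 2.8 N, meeting firm contact at 0.0766, which is the latched height. I'll lift clear, then return to just above it to confirm it is still latched.

Call:
drive_tool --pt "-0.4 0 0 0" --pt "-1.0 0 0 0" --pt "-1.6 0 0 0" --pt "-1.6 0 0 0" --pt "-1.6 0 0 0" --pt "-1.6 0 0 0" --pt "-1.2 0 0 0" --pt "-0.8 0 0 0" --pt "-0.5 0 0 0" --pt "-0.3 0 0 0" --pt "-0.15 0 0 0" --pt "-0.15 0 0 0" --pt "-0.15 0 0 0" --pt "-0.15 0 0 0"

```text
time: 13.08
ee_pos: [0.5223, -0.1517, 0.0782]
eef_rot: [0.707, 0.031, -0.706, 0.031]
ft_force: [-0.5, 1.0, -0.6]
width: 0.0004
```

Call:
drive_tool --pt "0 0 0 0"

```text
time: 13.17
ee_pos: [0.5224, -0.1516, 0.0782]
eef_rot: [0.707, 0.031, -0.706, 0.031]
ft_force: [-0.3, -0.1, -0.5]
width: 0.0006
```

Call:
drive_tool --pt "0 0 0 0"

```text
time: 13.25
ee_pos: [0.5223, -0.1516, 0.0782]
eef_rot: [0.707, 0.031, -0.706, 0.031]
ft_force: [0.5, -0.4, 0.5]
width: 0.0003
```

Call:
drive_tool --pt "0 0 0 0"

```text
time: 13.33
ee_pos: [0.5223, -0.1517, 0.0782]
eef_rot: [0.707, 0.031, -0.706, 0.031]
ft_force: [-0.2, -0.6, 1.0]
width: 0.0005
```

It is still latched (no force at 0.0782). Now the release press, 3.6–3.8 mm below the latched height.

Call:
drive_tool --pt "0.15 0 0 0" --pt "0.25 0 0 0" --pt "0.35 0 0 0" --pt "0.45 0 0 0" --pt "0.5 0 0 0" --pt "0.52 0 0 0" --pt "0.52 0 0 0" --pt "0.52 0 0 0" --pt "0.52 0 0 0"

```text
time: 14.08
ee_pos: [0.5225, -0.1517, 0.073]
eef_rot: [0.707, 0.031, -0.706, 0.031]
ft_force: [-0.1, 0.0, 4.8]
width: 0.0004
```

Call:
drive_tool --pt "0 0 0 0"

```text
time: 14.17
ee_pos: [0.5225, -0.1517, 0.073]
eef_rot: [0.707, 0.031, -0.706, 0.031]
ft_force: [0.3, -0.5, 4.4]
width: 0.0004
```

Call:
drive_tool --pt "0 0 0 0"

```text
time: 14.25
ee_pos: [0.5224, -0.1517, 0.073]
eef_rot: [0.707, 0.031, -0.706, 0.031]
ft_force: [0.9, -0.3, 5.2]
width: 0.0002
```

Call:
drive_tool --pt "0 0 0 0"

```text
time: 14.33
ee_pos: [0.5224, -0.1517, 0.073]
eef_rot: [0.707, 0.031, -0.706, 0.031]
ft_force: [1.0, -0.3, 5.1]
width: 0.0004
```

It was pressed about 3.7 mm at roughly 5 N. I'll lift off and take the hand up and away to the right.

Call:
drive_tool --pt "-0.5 0 0 0" --pt "-1.2 0 0 0" --pt "-3 0 0 0" --pt "-6 0 0 0" --pt "-9 0 0 0" --pt "-12 0 0 0" --pt "-14 2 0 0" --pt "-14 5 1 0" --pt "-14 8 2 0" --pt "-14 11 3 0" --pt "-14 14 4 0" --pt "-14 17 6 0" --pt "-14 20 8 0" --pt "-14 23 10 0" --pt "-14 26 12 0" --pt "-14 28 14 0" --pt "-14 30 16 0" --pt "-14 30 16 0" --pt "-14 30 16 0" --pt "-14 30 16 0"

```text
time: 16.0
ee_pos: [0.3892, -0.4634, 0.2129]
eef_rot: [0.706, 0.031, -0.706, 0.031]
ft_force: [0.7, 0.6, -0.1]
width: 0.0003
```

```bash
python3 st.py|head -1; python3 - <<'E'
from h import *
for n in('top','side'):
    cv2.imwrite(f'pics/{n}3.png',cv2.cvtColor(r.camera(n),cv2.COLOR_RGB2BGR))
crop('','pics/top3.png',160,140,320,280,4,'pics/top3z.png')
crop('','pics/side3.png',185,165,335,305,4,'pics/side3z.png')
for k in('0','3'):
  res={}
  for n,roi,t in(('top',(190,205,275,240),110),('side',(240,185,300,260),70)):
    im=cv2.imread(f'pics/{n}{k}.png'); g=im.max(2); x0,y0,x1,y1=roi
    m=np.zeros_like(g); m[y0:y1,x0:x1]=(g[y0:y1,x0:x1]<t)*255
    if n=='top': m=cv2.morphologyEx(m,cv2.MORPH_OPEN,np.ones((3,3),np.uint8))
    q,l,st,ce=cv2.connectedComponentsWithStats(m)
    res[n]=[ce[i] for i in range(1,q) if 60<st[i,4]<400]
  T=sorted(res['top'],key=lambda c:c[0]); S=sorted(res['side'],key=lambda c:-c[1])
  print(len(T),len(S))
  for a,b in zip(T,S):
    o1,d1=ray('top',a);o2,d2=ray('side',b);d1=d1[0]/np.linalg.norm(d1);d2=d2[0]/np.linalg.norm(d2)
    x=np.linalg.lstsq(np.c_[d1,-d2],o2-o1,rcond=None)[0];print('tri',((o1+d1*x[0]+o2+d2*x[1])/2).round(4))
for n in('top','side'):
    d=cv2.absdiff(cv2.imread(f'pics/{n}0.png'),cv2.imread(f'pics/{n}3.png')).max(2); cv2.imwrite(f'pics/{n}d.png',np.clip(d.astype(int)*3,0,255))
cv2.imwrite('pics/dd.png',cv2.resize(np.hstack([cv2.imread('pics/topd.png'),cv2.imread('pics/sided.png')]),(800,300)))
E
```

```text
t 16.0 [ 0.3892 -0.4634  0.2129] F [ 0.66  0.57 -0.12] v 0.0175
4 4
tri [ 0.5112 -0.0139  0.0614]
tri [ 0.5151 -0.0593  0.0615]
tri [ 0.519  -0.1056  0.0608]
tri [ 0.5232 -0.1527  0.0516]
4 4
tri [ 0.5111 -0.0138  0.0616]
tri [ 0.5151 -0.0593  0.0615]
tri [ 0.519  -0.1056  0.0606]
tri [ 0.5233 -0.1522  0.0594][ WARN:0@2.073] global loadsave.cpp:1063 imwrite_ Unsupported depth image for selected encoder is fallbacked to CV_8U.
```

View pics/side3z.png

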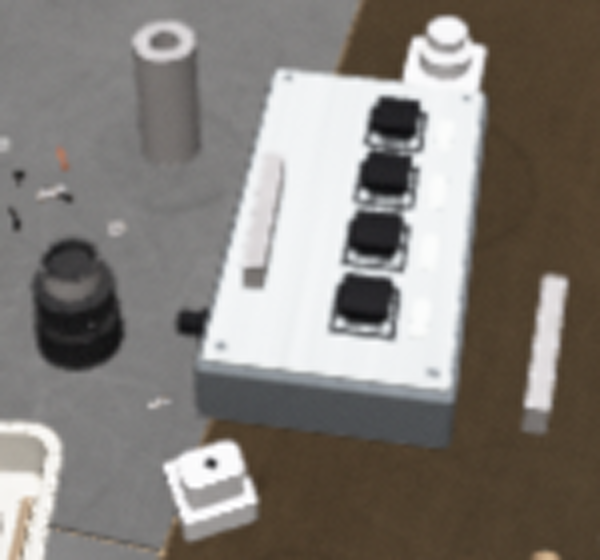

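View pics/dd.png

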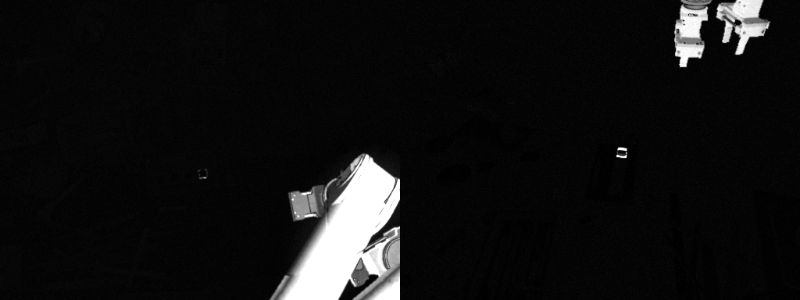

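The side view shows all four caps standing above their frames. The far cap, at about (283,195) in the full picture, rose about 8 mm. Apart from the arm, that cap is the only thing the difference pictures show as changed, so no bystander moved. Handing in.

```bash
python3 -c "
from bench import r
print(r.close_job())"
```

```text
the job is handed in; nothing more can be done
None
```

The job is done and handed in at about 16 s, and all four keys were up in the last pictures.

- **Taps:** I tapped the keys left to right with the closed fingertips. The three raised keys took about 1.4 N and went down about 1.9 mm. The latched key, at the right end, took about 2.8 N on average. Single readings there reached 3.6 N, with sensor noise of about 1 N. It was still latched when I came back over it.
- **Release:** I pressed the right-end key about 3.7 mm at about 5 N, let it go, and took the hand up and away to the right.
- **Last checks:** The right-end cap rose about 8 mm, from a triangulated 51.6 to 59.4 mm; the other three stayed at 61 to 62 mm. These heights read about 4 to 6 mm below the stated ones, before and after, so I judged the keys by comparing them with each other. Before-and-after pictures show only that cap and the arm changed, so none of the loose things moved.

No check failed.

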